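# Load the burner bay and reset its gas valve

## Task

Push the loose firebrick along the rollers into the burner bay until it is fully home against the end stop. Then take the gas valve's handwheel by its upright handle, turn it clockwise until it closes against its stop, and back it off exactly two full turns. The program finishes while still gripping the handle there, wheel at rest and brick still home; leave the tin, the amber bottle and the charcoal block beside the station where they are.

Things in the scene. Friction and masses are not known exactly. Their poses are not given: they have to be found in the camera images.
- station: Fixed burner station. Origin on the bench top; x roughly away from the robot, y roughly left, z up. Dark base plate 170 (x) x 530 (y) x 10 mm, y = -273 to 257. Along y, centred on x = 0: free steel rollers, y = -238 to 70 mm, tops at z = 45, between side rails 119 mm apart with tops at z = 59; then the bay; then, at y = 190 mm, the brass gas valve with handwheel.
- bay_home (a point): Where the brick's centre lies when home: x 0, y 51, z 77 mm in the station's frame, same axes; the brick is pushed along +y. The bay round it, in the station's frame: grey side cheeks 131 mm apart, y = 8 to 112 mm, tops at z = 88, short flared lips at the mouth, end-stop plate with its face at y = 108 mm, top at z = 100. The home brick sticks out of the mouth a little.
- brick_center (a point): Centre of the loose cream-coloured half firebrick, 111 mm (x) x 113 mm (y) x 64 mm high, 0.28 to 0.56 kg, that stands on the rollers before the bay (middle at z = 77 mm, top at 109 mm). Rolls easily and stops within a few millimetres once the push ends; its axes start as the station's axes.
- wheel_hub (a point): Centre of the valve's handwheel, on its vertical axis, at the height of the rim (z = 97 mm). Dark steel rim of 50 mm mean radius, 12 mm thick, with three spokes and a 24 mm hub; the frame turns with the wheel, handle on its own -x side.
- handle_center (a point): Middle of the wheel's upright black handle: round, 24 mm diameter, 44 mm high (z = 108 to 152 mm, middle 130), standing on the rim 50 mm from the wheel's axis; the highest thing here. It revolves freely on its own pin, so it can be gripped and led round without turning the hand. Turning the wheel takes 2 to 3 N at the handle; it stays where it is left.
- valve (a joint): Handwheel angle in rad: 0 = closed on its stop, handle on the station's -x side (towards the robot); grows anticlockwise seen from above as the valve opens, 6.283 per turn, up to 22. Starts 0.35 to 0.95 turns open. Two turns open is 12.566, the handle again on the station's -x side.
- tin_center (a point): Centre of the loose flat round grey tin, 76 mm diameter, 32 mm high, on the bench behind the track; to be left alone.
- bottle_center (a point): Centre of the loose amber bottle with black cap, 42 mm diameter, 76 mm high, on the bench behind the bay; to be left alone.
- charcoal_center (a point): Centre of the loose black charcoal block, 51 x 59 x 35 mm, on the bench in front of the track; to be left alone.

How it is judged:
By the outcome, as a careful person would: the job done as asked, in the order asked, and still so for the second after the job is handed in, while the arm keeps its last pose, push and grip.
It also fails if it takes over 72 s, if anything falls off the work surface, if the arm or the gripper's body presses on something with over 40 N, if the wrist force passes 120 N, or if a joint passes its speed limit or range.

## Robot

A 6-joint arm with a two-finger parallel gripper is mounted at the origin on a cart in front of the work surface, level with it; the furniture and walls round the work are solid. World frame = base frame: x ahead of the robot, y to its left, z up, the work surface at z = 0. Lengths are in mm, angles in rad, forces in N, time in s.
With the tool pointing down it reaches from about 350 to 875 mm from the base axis. Payload 4.2 kg.
Tool frame: the origin (TCP) lies between the finger pads; the fingertips stand 11 mm ahead of it and the grasp point (between the pads) lies 8 mm behind it; z points along the fingers, y is the direction in which the jaws open and shut (so a half turn about z gives the same grasp; the last joint's range is limited). The gripper opens to 85 mm and grips with 20 to 120 N. Pads are 22 mm wide; open, the fingers measure 114 mm over their backs; the gripper's body (76 mm by 85 mm) begins 54 mm behind the grasp point. The pads swing forward as they close: fully open they stand 13 mm farther back than shut.
Start: joints at [-0.91, 0.385, 0.008, 0, -1.194, -0.259], TCP at [244.435, -575.196, 242.312] pointing down, gripper open.
Joint ranges: [-3.14, 3.14], [-1.21, 2.06], [-1.07, 1.41], [-3.16, 2.05], [-2.99, -0.16], [-3.1, 3.1]. Speed limits (rad/s): [2.79, 2.79, 3.14, 3.14, 3.14, 3.14].

## Interface

Orientations are given as a unit quaternion [x, y, z, w].
In Python, from bench import * gives the robot as it stands.
- The arm moves only by the tool servo_tool, never from a script. Its argument "rows" is a list of rows, each a list of 7 numbers: the opening, from 0 (shut) to 1 (fully open), then the shift along the tool's x, y, z in cm, then the turn, a rotation vector about the tool's x, y, z in degrees. A call has 1 to 12 rows; each row shifts and turns the commanded pose from where the row before left it, along the tool's axes as they then stand; what a row does not reach is not made up. A row lasts 1/10 s, in which the tool goes at most 50 mm and 8.59 degrees, less where a joint would pass 70% of its speed; a pose out of reach is approached as far as the arm can. A call is refused whole if a number of a shift passes 5 or a number of a turn 8.59, either way. A call with a gripper value outside its range is refused whole. The fingers move at their own pace and stop on an object; the grip force is fixed at half the most. Time passes only in rows, so rows that do not move let the fingers close. It gives the time, the measured TCP pose, the force and the opening at its end, in the units of the state.
- read_state(): the state, without advancing time (a new reading comes with each control period).
- get_image(name): name is "scene" or "top" or "wrist"; returns a dict with "image" (384x512x3 uint8, red, green, blue), "mtx" (3x3 intrinsics, pixels), "extrinsics" (4x4, takes a point from camera to world coordinates). Camera axes: x right, y up, looking along -z (the intrinsics and any distortion apply to the point x, -y, -z); pixel columns grow to the right and rows downward; lengths in mm; the calibration is good to about 2 mm. A picture is of the moment at which its call begins. There is no depth.
- job_done(): hands the job in, once; it reports no verdict.
The state is a dict: "clock": time; "joints": joint angles; "joint_vel": joint speeds; "joint_efforts": joint torques, N m; "position": TCP position; "ee_rot": TCP orientation; "contact_force": force on the tool from outside, world axes, zero at the start; "wrist_torque": the same for the moment, N m; "gripper_width": finger opening in mm.
Only numpy, scipy, OpenCV 4.12 (cv2) and the standard library are available. Lean on these libraries where they do the work, as an engineer would, in place of code of your own. Each camera call takes 0.05 s, during which the arm holds its last target. There are 200 camera calls.

## Working session

There is one attempt and no reset: what is moved stays moved. The work goes in short steps, Python scripts to look and compute and a tool call to move; the robot and the scene stay as the last step left them, time stands still between calls to the robot, and variables do not carry over. Pictures are saved under pics/ and viewed, about 8 in all and at most 12, crops included, and the job is handed in when it is done.

Besides the shell and the picture viewer there is one more tool, called after ">>>" by a JSON object that holds its "op" and its "data", one argument or row to a line. servo_tool: Moves the arm, as the interface text tells. Its arguments: {"type":"object","properties":{"rows":{"type":"array","items":{"type":"array","items":{"type":"number"}}}},"required":["rows"]}

```bash
mkdir -p pics; cat > h.py <<'E'
from bench import *
import numpy as np, cv2
def snap(n,f):
    d=get_image(n); cv2.imwrite('pics/'+f,d['image'][:,:,::-1]); np.savez('pics/'+f+'.npz',**{k:np.array(d[k]) for k in('image','mtx','extrinsics')}); return d
def ray(d,u,v):
    K=np.array(d['mtx']);E=np.array(d['extrinsics'])
    p=np.linalg.inv(K)@[u,v,1]; c=np.array([p[0],-p[1],-p[2]])
    return E[:3,3],E[:3,:3]@c
def onz(d,u,v,z):
    o,r=ray(d,u,v); return o+r*(z-o[2])/r[2]
E
python3 - <<'E'
from h import *
d=snap('top','t1.png');e=snap('scene','s1.png')
print(d.keys(),d['mtx'],d['extrinsics'],e['extrinsics'])
cv2.imwrite('pics/a.png',np.vstack([d['image'],e['image']])[:,:,::-1])
print(read_state())
E
```

```text
dict_keys(['image', 'mtx', 'extrinsics']) [[390.13089657   0.         251.80375626]
 [  0.         390.13089657 191.17795935]
 [  0.           0.           1.        ]] [[-2.17694946e-02  9.97038233e-01 -7.37621191e-02  4.92678950e+02]
 [-9.99391138e-01 -2.37142490e-02 -2.55927149e-02 -3.69724413e+01]
 [-2.72661285e-02  7.31600677e-02  9.96947422e-01  9.51412448e+02]
 [ 0.00000000e+00  0.00000000e+00  0.00000000e+00  1.00000000e+00]] [[-8.02347821e-01  3.44479444e-01 -4.87413465e-01  2.42154694e+01]
 [-5.96808791e-01 -4.52691034e-01  6.62487807e-01  7.19479560e+02]
 [ 7.56572610e-03  8.22438289e-01  5.68804026e-01  7.56242107e+02]
 [ 0.00000000e+00  0.00000000e+00  0.00000000e+00  1.00000000e+00]]
{'clock': 0.1, 'joints': array([-9.10407299e-01,  3.85513818e-01,  6.75410667e-03, -4.34838295e-04,
       -1.19396683e+00, -2.58592219e-01]), 'joint_vel': array([-0.00072841, -0.00182928,  0.00400588,  0.00152187, -0.00137467,
        0.00063187]), 'joint_efforts': array([-1.54344452e-04, -3.93320167e+01,  1.88929689e+01,  4.19796690e+00,
       -2.61154608e-03, -5.17250584e-06]), 'position': array([ 244.24236898, -574.7660501 ,  241.30705332]), 'ee_rot': array([-1.99471062e-01,  9.79903221e-01,  9.54627402e-04, -2.46890240e-04]), 'contact_force': array([-0.00720112, -1.42151482, -0.43727371]), 'wrist_torque': array([-0.00490154, -0.00414502, -0.01412458]), 'gripper_width': 85.54675779064107}
```

View pics/t1.png

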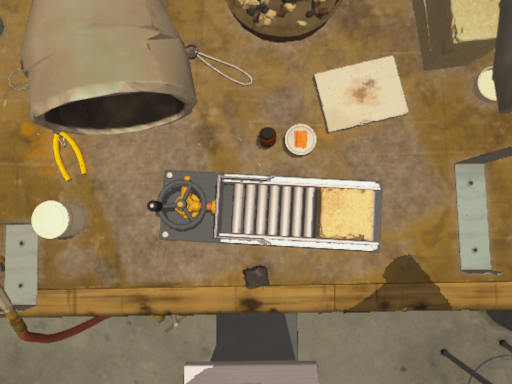

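View pics/s1.png

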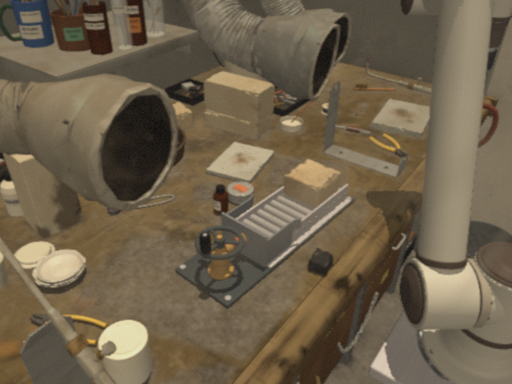

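```bash
python3 - <<'E'
from h import *
d=dict(np.load('pics/t1.png.npz'))
c=d['image'][160:300,145:390]
cv2.imwrite('pics/c1.png',cv2.resize(c,None,fx=3.2,fy=3.2,interpolation=cv2.INTER_CUBIC)[:,:,::-1])
E
```

```text
(no output)
```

View pics/c1.png

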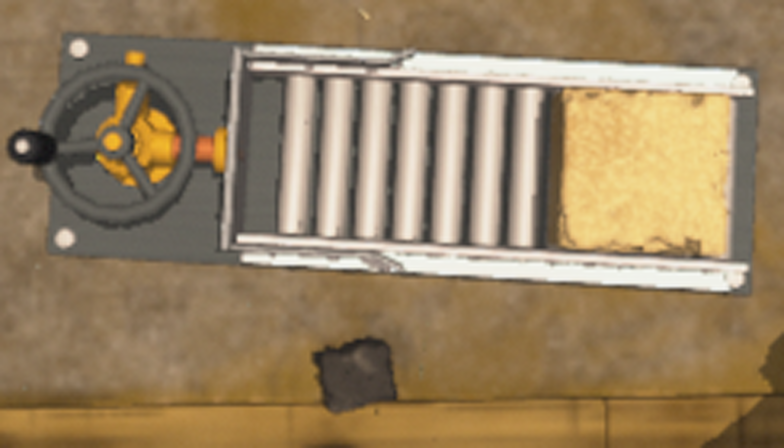

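```bash
python3 - <<'E'
from h import *
d=dict(np.load('pics/t1.png.npz'))
f=lambda U,V,z: onz(d,145+U/3.2,160+V/3.2,z)
img=d['image'];hsv=cv2.cvtColor(img,cv2.COLOR_RGB2HSV)
for n,U,V,z in [('b1',562,88,109),('b2',732,95,109),('b3',730,257,109),('b4',560,247,109),('hub',118,146,97),('rimL',42,146,97),('rimR',194,146,97),('handle',22,146,152),('hub top',116,141,100),('plate LT',63,33,10),('plate LB',48,253,10),('plate RB',752,295,10),('stopT',236,48,100),('stopB',225,248,100),('railBL',238,236,88),('railBR',748,268,59),('char',355,373,35)]: print(n,f(U,V,z).round(1))
print('tin',onz(d,301,139,32).round(1),'bottle',onz(d,267,135,76).round(1))
a,b,c=[f(*p) for p in((63,33,10),(48,253,10),(752,295,10))]
print(np.degrees(np.arctan2(*(a-b)[[1,0]])),np.degrees(np.arctan2(-(b-c)[0],(b-c)[1])),np.linalg.norm(a-b),np.linalg.norm(b-c))
th=np.arctan2(-(b-c)[0],(b-c)[1]);R=np.array([[np.cos(th),-np.sin(th)],[np.sin(th),np.cos(th)]])
for nm,p,l in(('LT',a,(85,257)),('LB',b,(-85,257)),('RB',c,(-85,-273))): print(nm,(p[:2]-R@l).round(1))
hub=f(118,146,97); print('hub->o',hub[:2]-R@[0,190])
br=np.mean([f(562,88,109),f(732,95,109),f(730,257,109),f(560,247,109)],0); o=a[:2]*0+np.mean([a[:2]-R@[85,257],b[:2]-R@[-85,257],c[:2]-R@[-85,-273]],0)
L=lambda p:(R.T@(p[:2]-o)).round(1)
print('o',o,'th',th,'brick',br.round(1),L(br),'hub',L(hub),'handle',L(f(22,146,152)))
for n,q in(('push back',(0,-160)),('home',(0,51)),('closed',(-50,190))): print(n,o+R@q)
E
```

```text
b1 [ 559.4 -164.   109. ]
b2 [ 552.  -277.4  109. ]
b3 [ 444.  -271.3  109. ]
b4 [ 453. -159.  109.]
hub [527.7 139.6  97. ]
rimL [528.9 192.3  97. ]
rimR [526.5  87.2  97. ]
handle [526.8 190.5 152. ]
hub top [531.  140.4 100. ]
plate LT [618.5 199.1  10. ]
plate LB [451.7 211.4  10. ]
plate RB [ 410.  -313.7   10. ]
stopT [593.1  56.9 100. ]
stopB [456.5  66.5 100. ]
railBL [464.1  58.8  88. ]
railBR [ 433.2 -297.4   59. ]
char [361.8 -18.7  35. ]
tin [ 682.4 -133.1   32. ] bottle [684.6 -51.8  76. ]
-4.209414390471114 -4.5382719710531045 167.27509014496536 526.7723216146168
LT [513.5 -50.4]
LB [516.1 -51.5]
RB [516.4 -48.3]
hub->o [512.63922062 -49.78061541]
o [515.31808754 -50.08005254] th -0.07920778824584947 brick [ 502.1 -217.9  109. ] [ 1.000e-01 -1.683e+02] hub [ -2.7 190.1] handle [ -7.6 240.7]
push back [ 502.65808899 -209.578405  ]
home [519.35346208   0.76004731]
closed [480.50860067 143.28049055]
```

```bash
python3 - <<'E'
from h import *
d=dict(np.load('pics/t1.png.npz'));e=dict(np.load('pics/s1.png.npz'))
for a,b in(((118,108),(140,145)),((192,98),(172,110)),((118,130),(128,205))):
    o,r=ray(d,*a);p,s=ray(e,*b)
    t=np.linalg.lstsq(np.c_[r,-s],p-o,rcond=None)[0]
    print((o+r*t[0]).round(),(p+s*t[1]).round())
E
```

```text
[685. 201. 316.] [680. 197. 313.]
[691.  72. 336.] [702.  80. 341.]
[678. 247. 192.] [681. 249. 193.]
```

>>> {"op": "servo_tool", "data": {
  "rows": [
    [0.5,0,0,0,0,0,-8],
    [0.5,0,0,0,0,0,-8],
    [0.5,0,0,0,0,0,-8],
    [0.5,0,0,0,0,0,-8],
    [0.5,0,0,0,0,0,-8],
    [0.5,0,0,0,0,0,-8],
    [0.5,0,0,0,0,0,-8],
    [0.5,0,0,0,0,0,-6.5]
  ]
}}

```text
clock: 0.9
position: [244.3, -574.9, 241.6]
ee_rot: [-0.681, 0.732, 0.001, 0.0]
contact_force: [-0.4, 0.4, -0.8]
gripper_width: 42.8
```

>>> {"op": "servo_tool", "data": {
  "rows": [
    [0.5,-4,-3.3,0,0,0,0],
    [0.5,-4,-3.3,0,0,0,0],
    [0.5,-4,-3.3,0,0,0,0],
    [0.5,-4,-3.3,0,0,0,0],
    [0.5,-4,-3.3,0,0,0,0],
    [0.5,-4,-3.3,0,0,0,0],
    [0.5,-3.8,-3.3,0,0,0,0],
    [0.5,0,0,4,0,0,0],
    [0.5,0,0,4,0,0,0],
    [0.5,0,0,4,0,0,0],
    [0.5,0,0,2,0,0,0],
    [0.5,0,0,0,0,0,0.4]
  ]
}}

```text
clock: 2.1
position: [486.0, -323.2, 98.4]
ee_rot: [-0.676, 0.737, 0.004, -0.002]
contact_force: [0.2, -0.2, 0.6]
gripper_width: 42.5
```

```bash
python3 - <<'E'
from h import *
d=snap('wrist','w1.png');s=read_state();print(s['position'],s['joints'],s['contact_force'])
E
```

```text
[ 487.60268856 -324.05249983  100.84493676] [-3.10054797e-01  4.56473416e-01 -2.69868870e-01  1.29254592e-04
 -8.48397199e-01  2.24273016e-01] [0.54718015 0.44162295 0.50037428]
```

View pics/w1.png

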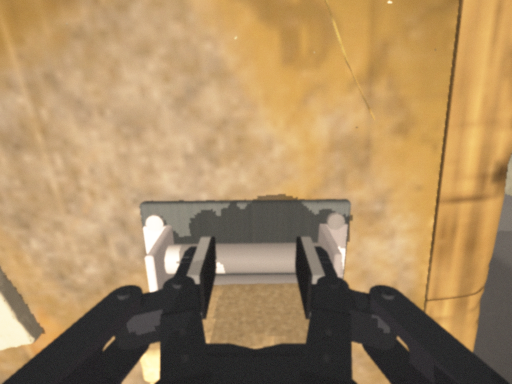

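>>> {"op": "servo_tool", "data": {
  "rows": [
    [0.5,0,-0.6,1.1,0,0,0],
    [0.5,0,0,1.1,0,0,0],
    [0.5,-1,0,0,0,0,0],
    [0.5,-1,0,0,0,0,0],
    [0.5,-1,0,0,0,0,0],
    [0.5,-1,0,0,0,0,0],
    [0.5,-1,0,0,0,0,0],
    [0.5,-1,0,0,0,0,0],
    [0.5,0,0,0,0,0,0]
  ]
}}

```text
clock: 3.05
position: [499.8, -263.7, 80.5]
ee_rot: [-0.677, 0.736, -0.0, 0.0]
contact_force: [0.9, 0.3, -0.3]
gripper_width: 43.0
```

>>> {"op": "servo_tool", "data": {
  "rows": [
    [0.5,-1,0,0,0,0,0],
    [0.5,-1.5,0,0,0,0,0],
    [0.5,-1.5,0,0,0,0,0],
    [0.5,-1.5,0,0,0,0,0],
    [0.5,-1.5,0,0,0,0,0],
    [0.5,-1.5,0,0,0,0,0],
    [0.5,-1.5,0,0,0,0,0],
    [0.5,-1.5,0,0,0,0,0],
    [0.5,-1.5,0,0,0,0,0],
    [0.5,-1,0,0,0,0,0],
    [0.5,-1,0,0,0,0,0],
    [0.5,-1,0,0,0,0,0]
  ]
}}

```text
clock: 4.25
position: [513.3, -104.9, 80.3]
ee_rot: [-0.676, 0.737, -0.0, 0.0]
contact_force: [-0.2, 0.2, 1.2]
gripper_width: 42.6
```

>>> {"op": "servo_tool", "data": {
  "rows": [
    [0.5,-0.7,0,0,0,0,0],
    [0.5,-0.7,0,0,0,0,0],
    [0.5,-0.7,0,0,0,0,0],
    [0.5,-0.5,0,0,0,0,0],
    [0.5,-0.3,0,0,0,0,0],
    [0.5,-0.2,0,0,0,0,0],
    [0.5,0,0,0,0,0,0],
    [0.5,0,0,0,0,0,0]
  ]
}}

```text
clock: 5.05
position: [515.8, -74.8, 80.3]
ee_rot: [-0.676, 0.737, 0.0, 0.0]
contact_force: [0.0, 0.6, 0.5]
gripper_width: 42.8
```

>>> {"op": "servo_tool", "data": {
  "rows": [
    [0.5,-0.3,0,0,0,0,0],
    [0.5,0,0,0,0,0,0],
    [0.5,0,0,0,0,0,0]
  ]
}}

```text
clock: 5.35
position: [516.1, -71.7, 80.3]
ee_rot: [-0.676, 0.737, 0.0, 0.0]
contact_force: [0.3, -0.5, 0.5]
gripper_width: 42.6
```

>>> {"op": "servo_tool", "data": {
  "rows": [
    [0.5,-0.2,0,0,0,0,0],
    [0.5,-0.2,0,0,0,0,0],
    [0.5,0,0,0,0,0,0]
  ]
}}

```text
clock: 5.65
position: [516.5, -67.5, 80.3]
ee_rot: [-0.676, 0.737, -0.0, 0.0]
contact_force: [-0.3, 0.2, 0.4]
gripper_width: 42.8
```

>>> {"op": "servo_tool", "data": {
  "rows": [
    [0.5,-0.15,0,0,0,0,0],
    [0.5,0,0,0,0,0,0]
  ]
}}

```text
clock: 5.85
position: [516.4, -66.2, 80.3]
ee_rot: [-0.676, 0.736, 0.0, -0.0]
contact_force: [0.3, 0.1, -0.5]
gripper_width: 42.7
```

>>> {"op": "servo_tool", "data": {
  "rows": [
    [0.5,-0.15,0,0,0,0,0],
    [0.5,0,0,0,0,0,0]
  ]
}}

```text
clock: 6.05
position: [516.1, -65.7, 80.3]
ee_rot: [-0.677, 0.736, 0.0, -0.001]
contact_force: [1.1, -4.3, -0.0]
gripper_width: 42.9
```

>>> {"op": "servo_tool", "data": {
  "rows": [
    [0.5,-0.15,0,0,0,0,0],
    [0.5,0,0,0,0,0,0]
  ]
}}

```text
clock: 6.25
position: [516.0, -65.6, 80.3]
ee_rot: [-0.677, 0.736, -0.0, -0.002]
contact_force: [-0.0, -12.6, -0.2]
gripper_width: 42.3
```

>>> {"op": "servo_tool", "data": {
  "rows": [
    [0.5,1.5,0,0,0,0,0],
    [0.5,1.5,0,0,0,0,0],
    [0.5,0,0,-3,0,0,0],
    [0.5,0,0,-4,0,0,0],
    [0.5,0,0,-4,0,0,0],
    [0.5,0,0,-4,0,0,0],
    [0.5,0,0,-1,0,0,0],
    [0.5,0,0,0,0,0,0]
  ]
}}

```text
clock: 7.05
position: [515.1, -93.5, 242.3]
ee_rot: [-0.676, 0.737, -0.001, 0.002]
contact_force: [-0.8, -0.7, 0.2]
gripper_width: 42.4
```

>>> {"op": "servo_tool", "data": {
  "rows": [
    [1,-3,0.1,0,0,0,0],
    [1,-3,0.1,0,0,0,0],
    [1,-3,0.1,0,0,0,0],
    [1,-3,0.1,0,0,0,0],
    [1,-3,0.1,0,0,0,0],
    [1,-3,0.1,0,0,0,0],
    [1,-3,0.1,0,0,0,0],
    [1,-3,0.1,0,0,0,0],
    [1,-3,0.1,0,0,0,0],
    [1,-1.5,0.1,0,0,0,0],
    [1,0,0,0,0,0,0]
  ]
}}

```text
clock: 8.15
position: [527.9, 192.7, 238.2]
ee_rot: [-0.677, 0.736, 0.001, -0.002]
contact_force: [0.1, -0.2, 0.1]
gripper_width: 85.4
```

```bash
python3 - <<'E'
from h import *
d=snap('wrist','w2.png');s=read_state();print(s['position'],s['joints'],s['contact_force'])
t=snap('top','t2.png')
print(d['mtx'],d['extrinsics'])
cv2.imwrite('pics/w2t.png',np.vstack([d['image'],cv2.resize(t['image'][160:260,145:390],(512,209))])[:,:,::-1])
E
```

```text
[527.86303386 191.62283838 238.57030839] [ 6.36497905e-01  2.81528866e-01 -1.53888203e-01 -5.64517406e-04
 -1.13870442e+00 -7.20575810e-01] [ 0.1649276  -0.92277042  0.17084699]
[[297.22213063   0.         255.35277403]
 [  0.         297.22213063 190.32551735]
 [  0.           0.           1.        ]] [[-9.96615255e-01 -7.88248851e-02 -2.33381961e-02  5.22919438e+02]
 [ 8.21605180e-02 -9.45494316e-01 -3.15103393e-01  1.10285315e+02]
 [ 2.77185692e-03 -3.15954326e-01  9.48770352e-01  3.70982003e+02]
 [ 0.00000000e+00  0.00000000e+00  0.00000000e+00  1.00000000e+00]]
```

View pics/w2t.png

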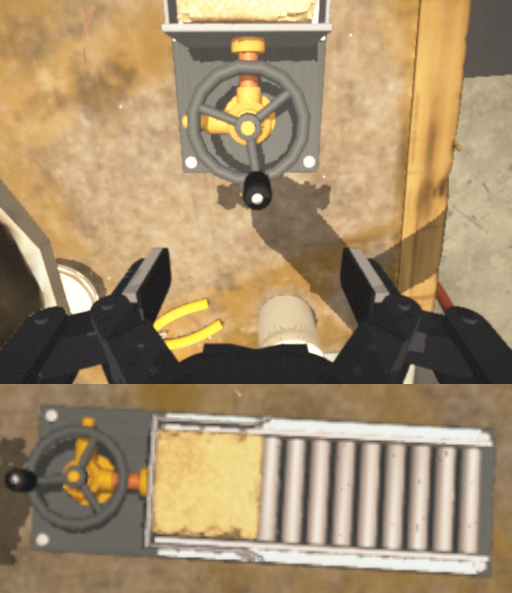

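```bash
python3 - <<'E'
from h import *
d=dict(np.load('pics/w2.png.npz'))
for n,u,v,z in(('handletop',257.5,197,152),('handlebase',257,172,108),('hubtop',247.5,128,103),('rimL',188,121,97),('rimR',313,121,97),('rimT',250,61,97),('rimB',250,184,97)): print(n,onz(d,u,v,z).round(1))
d=dict(np.load('pics/t2.png.npz'))
k=245/512
for n,u,v in(('bTL',153,431),('bTR',261,434),('bBR',261,538),('bBL',154,536)):print(n,onz(d,145+u*k,160+(v-384)*k,109).round(1))
E
```

```text
handletop [527.1 188.6 152. ]
handlebase [526.4 180.2 108. ]
hubtop [531.7 140.6 103. ]
rimL [584.7 130.6  97. ]
rimR [472.4 139.9  97. ]
rimT [524.7  85.6  97. ]
rimB [534.3 194.4  97. ]
bTL [575.7  57.3 109. ]
bTR [569.8 -54.9 109. ]
bBR [462.6 -52.2 109. ]
bBL [467.   57.9 109. ]
```

>>> {"op": "servo_tool", "data": {
  "rows": [
    [0.7,0.2,0.1,3,0,0,0],
    [0.7,0,0,3,0,0,0],
    [0.7,0,0,3,0,0,0],
    [0.7,0,0,2.6,0,0,0],
    [0.7,0,0,0,0,0,0],
    [0.25,0,0,0,0,0,0],
    [0,0,0,0,0,0,0],
    [0,0,0,0,0,0,0],
    [0,0,0,0,0,0,0],
    [0,0,0,0,0,0,0]
  ]
}}

```text
clock: 9.25
position: [528.1, 189.9, 126.2]
ee_rot: [-0.677, 0.736, -0.001, 0.001]
contact_force: [-0.9, -1.4, 5.8]
gripper_width: 22.6
```

```bash
cat >> h.py <<'E'
def arc(C,r,p0,degs):
    "rows from actual commanded point p0; phi list of world angles (deg)"
    q=read_state()['ee_rot'];from scipy.spatial.transform import Rotation as Ro
    M=Ro.from_quat(q).as_matrix()[:2,:2]
    out=[];p=np.array(p0,float)
    for a in np.radians(degs):
        t=np.array(C)+r*np.array([np.cos(a),np.sin(a)]); s=np.round(M.T@(t-p)/10,2)
        out.append([0,s[0],s[1],0,0,0,0]); p=p+M@s*10
    print([[float(x) if x else 0 for x in o] for o in out],p.round(1))
E
python3 -c "
from h import *
print(read_state()['position'])
arc((530,139.7),50.2,(528.1,189.9),92.2-15*np.arange(1,19))"
```

```text
[528.14649187 189.8895586  126.19358563]
[[0, 0.01, -1.31, 0, 0, 0, 0], [0, 0.35, -1.26, 0, 0, 0, 0], [0, 0.67, -1.13, 0, 0, 0, 0], [0, 0.93, -0.92, 0, 0, 0, 0], [0, 1.14, -0.65, 0, 0, 0, 0], [0, 1.27, -0.33, 0, 0, 0, 0], [0, 1.31, 0.02, 0, 0, 0, 0], [0, 1.26, 0.34, 0, 0, 0, 0], [0, 1.13, 0.67, 0, 0, 0, 0], [0, 0.92, 0.93, 0, 0, 0, 0], [0, 0.65, 1.14, 0, 0, 0, 0], [0, 0.33, 1.27, 0, 0, 0, 0], [0, -0.01, 1.31, 0, 0, 0, 0], [0, -0.35, 1.26, 0, 0, 0, 0], [0, -0.67, 1.13, 0, 0, 0, 0], [0, -0.93, 0.92, 0, 0, 0, 0], [0, -1.14, 0.65, 0, 0, 0, 0], [0, -1.27, 0.33, 0, 0, 0, 0]] [479.8 137.8]
```

>>> {"op": "servo_tool", "data": {
  "rows": [
    [0,0.01,-1.31,0,0,0,0],
    [0,0.35,-1.26,0,0,0,0],
    [0,0.67,-1.13,0,0,0,0],
    [0,0.93,-0.92,0,0,0,0]
  ]
}}

```text
clock: 9.65
position: [572.3, 166.6, 126.2]
ee_rot: [-0.677, 0.736, -0.0, 0.001]
contact_force: [-4.7, -0.2, 8.6]
gripper_width: 22.6
```

>>> {"op": "servo_tool", "data": {
  "rows": [
    [0,1.14,-0.65,-0.1,0,0,0],
    [0,1.27,-0.33,-0.1,0,0,0],
    [0,1.31,0.02,0,0,0,0],
    [0,1.26,0.34,0,0,0,0],
    [0,1.13,0.67,0,0,0,0],
    [0,0.92,0.93,0,0,0,0],
    [0,0.65,1.14,0,0,0,0],
    [0,0,0,0,0,0,0]
  ]
}}

```text
clock: 10.45
position: [541.3, 91.1, 126.3]
ee_rot: [-0.676, 0.737, 0.001, -0.001]
contact_force: [-3.1, 4.2, -0.5]
gripper_width: 22.7
```

>>> {"op": "servo_tool", "data": {
  "rows": [
    [0,0.33,1.27,0,0,0,0],
    [0,-0.01,1.31,0,0,0,0],
    [0,-0.35,1.26,0,0,0,0],
    [0,-0.67,1.13,0,0,0,0],
    [0,-0.93,0.92,0,0,0,0],
    [0,-1.14,0.65,0,0,0,0],
    [0,0,0,0,0,0,0]
  ]
}}

```text
clock: 11.15
position: [481.9, 125.9, 126.3]
ee_rot: [-0.677, 0.736, -0.001, 0.002]
contact_force: [6.4, 3.3, -4.9]
gripper_width: 22.8
```

>>> {"op": "servo_tool", "data": {
  "rows": [
    [0,-0.7,0.15,0,0,0,0],
    [0,-0.6,0.05,0,0,0,0],
    [0,0,0,0,0,0,0]
  ]
}}

```text
clock: 11.45
position: [480.0, 137.7, 126.3]
ee_rot: [-0.677, 0.736, -0.0, -0.0]
contact_force: [1.8, 0.7, -1.6]
gripper_width: 22.5
```

>>> {"op": "servo_tool", "data": {
  "rows": [
    [0,-0.3,0,0,0,0,0],
    [0,0,0,0,0,0,0]
  ]
}}

```text
clock: 11.65
position: [479.9, 140.3, 126.3]
ee_rot: [-0.676, 0.737, 0.0, -0.001]
contact_force: [0.5, -0.2, 0.4]
gripper_width: 22.8
```

>>> {"op": "servo_tool", "data": {
  "rows": [
    [0,-0.2,0,0,0,0,0],
    [0,0,0,0,0,0,0]
  ]
}}

```text
clock: 11.85
position: [480.0, 142.4, 126.3]
ee_rot: [-0.676, 0.737, 0.0, -0.001]
contact_force: [-1.8, -1.6, 2.0]
gripper_width: 22.7
```

>>> {"op": "servo_tool", "data": {
  "rows": [
    [0,-0.2,0,0,0,0,0],
    [0,0,0,0,0,0,0]
  ]
}}

```text
clock: 12.05
position: [480.1, 143.9, 126.3]
ee_rot: [-0.676, 0.737, -0.0, -0.002]
contact_force: [-1.5, -4.0, 4.0]
gripper_width: 22.5
```

>>> {"op": "servo_tool", "data": {
  "rows": [
    [0,-0.15,0,0,0,0,0],
    [0,0,0,0,0,0,0]
  ]
}}

```text
clock: 12.25
position: [480.1, 144.0, 126.2]
ee_rot: [-0.676, 0.737, -0.001, -0.003]
contact_force: [-0.9, -9.7, 4.0]
gripper_width: 22.4
```

>>> {"op": "servo_tool", "data": {
  "rows": [
    [0,-0.15,0,0,0,0,0],
    [0,0,0,0,0,0,0]
  ]
}}

```text
clock: 12.45
position: [480.0, 144.1, 126.2]
ee_rot: [-0.676, 0.737, -0.001, -0.004]
contact_force: [1.3, -14.9, 4.0]
gripper_width: 22.3
```

```bash
python3 -c "
from h import *
print(read_state()['position'])
arc((530,140),50,(480.1,147.8),175.5+15*np.arange(1,25))"
```

```text
[480.04685413 144.06126036 126.22490359]
[[0, 1.68, -0.22, 0, 0, 0, 0], [0, 1.2, -0.51, 0, 0, 0, 0], [0, 1.03, -0.8, 0, 0, 0, 0], [0, 0.79, -1.04, 0, 0, 0, 0], [0, 0.49, -1.21, 0, 0, 0, 0], [0, 0.16, -1.29, 0, 0, 0, 0], [0, -0.18, -1.29, 0, 0, 0, 0], [0, -0.5, -1.21, 0, 0, 0, 0], [0, -0.81, -1.03, 0, 0, 0, 0], [0, -1.04, -0.79, 0, 0, 0, 0], [0, -1.21, -0.49, 0, 0, 0, 0], [0, -1.29, -0.16, 0, 0, 0, 0], [0, -1.29, 0.18, 0, 0, 0, 0], [0, -1.21, 0.51, 0, 0, 0, 0], [0, -1.03, 0.8, 0, 0, 0, 0], [0, -0.78, 1.04, 0, 0, 0, 0], [0, -0.5, 1.21, 0, 0, 0, 0], [0, -0.16, 1.3, 0, 0, 0, 0], [0, 0.18, 1.29, 0, 0, 0, 0], [0, 0.51, 1.2, 0, 0, 0, 0], [0, 0.8, 1.03, 0, 0, 0, 0], [0, 1.04, 0.79, 0, 0, 0, 0], [0, 1.21, 0.49, 0, 0, 0, 0], [0, 1.3, 0.16, 0, 0, 0, 0]] [480.2 143.9]
```

>>> {"op": "servo_tool", "data": {
  "rows": [
    [0,1.68,-0.22,0,0,0,0],
    [0,1.2,-0.51,0,0,0,0],
    [0,1.03,-0.8,0,0,0,0],
    [0,0.79,-1.04,0,0,0,0],
    [0,0.49,-1.21,0,0,0,0],
    [0,0.16,-1.29,0,0,0,0],
    [0,-0.18,-1.29,0,0,0,0],
    [0,-0.5,-1.21,0,0,0,0],
    [0,-0.81,-1.03,0,0,0,0],
    [0,-1.04,-0.79,0,0,0,0],
    [0,-1.21,-0.49,0,0,0,0],
    [0,0,0,0,0,0,0]
  ]
}}

```text
clock: 13.65
position: [578.0, 125.5, 126.2]
ee_rot: [-0.677, 0.736, 0.001, -0.001]
contact_force: [-8.8, 4.5, 6.7]
gripper_width: 22.6
```

>>> {"op": "servo_tool", "data": {
  "rows": [
    [0,-1.2,0.1,0,0,0,0],
    [0,-1.29,0.18,-0.1,0,0,0],
    [0,-1.21,0.51,0,0,0,0],
    [0,-1.03,0.8,0,0,0,0],
    [0,-0.78,1.04,0,0,0,0],
    [0,-0.5,1.21,0,0,0,0],
    [0,-0.16,1.3,0,0,0,0],
    [0,0.18,1.29,0,0,0,0],
    [0,0.51,1.2,0,0,0,0],
    [0,0.8,1.03,0,0,0,0],
    [0,0,0,0,0,0,0]
  ]
}}

```text
clock: 14.75
position: [493.0, 173.8, 126.4]
ee_rot: [-0.676, 0.737, -0.001, -0.003]
contact_force: [5.4, -8.1, -11.1]
gripper_width: 22.3
```

```bash
python3 -c "
from h import *
arc((530,140),50,(491.5,176),145.5+15*np.arange(0,15))"
```

```text
[[0, 0.79, 0.2, 0, 0, 0, 0], [0, 1.21, 0.49, 0, 0, 0, 0], [0, 1.29, 0.17, 0, 0, 0, 0], [0, 1.3, -0.18, 0, 0, 0, 0], [0, 1.2, -0.51, 0, 0, 0, 0], [0, 1.03, -0.8, 0, 0, 0, 0], [0, 0.79, -1.05, 0, 0, 0, 0], [0, 0.49, -1.2, 0, 0, 0, 0], [0, 0.16, -1.3, 0, 0, 0, 0], [0, -0.18, -1.29, 0, 0, 0, 0], [0, -0.51, -1.21, 0, 0, 0, 0], [0, -0.8, -1.03, 0, 0, 0, 0], [0, -1.04, -0.78, 0, 0, 0, 0], [0, -1.21, -0.49, 0, 0, 0, 0], [0, -1.3, -0.16, 0, 0, 0, 0]] [579.8 136.1]
```

>>> {"op": "servo_tool", "data": {
  "rows": [
    [0,0.79,0.2,0.1,0,0,0],
    [0,1.21,0.49,0.1,0,0,0],
    [0,1.29,0.17,0,0,0,0],
    [0,1.3,-0.18,0,0,0,0],
    [0,1.2,-0.51,0,0,0,0],
    [0,1.03,-0.8,0,0,0,0],
    [0,0.79,-1.05,0,0,0,0],
    [0,0,0,0,0,0,0]
  ]
}}

```text
clock: 15.55
position: [503.9, 97.3, 126.3]
ee_rot: [-0.676, 0.737, 0.0, -0.003]
contact_force: [-2.0, -6.9, 2.0]
gripper_width: 23.2
```

```bash
python3 -c "
from h import *
arc((530,140),50,(504.5,99.2),250.5+15*np.arange(0,11))"
```

```text
[[0, 0.56, -0.93, 0, 0, 0, 0], [0, 0.16, -1.3, 0, 0, 0, 0], [0, -0.18, -1.29, 0, 0, 0, 0], [0, -0.51, -1.2, 0, 0, 0, 0], [0, -0.81, -1.03, 0, 0, 0, 0], [0, -1.04, -0.79, 0, 0, 0, 0], [0, -1.21, -0.49, 0, 0, 0, 0], [0, -1.29, -0.16, 0, 0, 0, 0], [0, -1.3, 0.18, 0, 0, 0, 0], [0, -1.2, 0.51, 0, 0, 0, 0], [0, -1.03, 0.8, 0, 0, 0, 0]] [568.  172.5]
```

>>> {"op": "servo_tool", "data": {
  "rows": [
    [0,0.56,-0.93,0,0,0,0],
    [0,0.16,-1.3,0,0,0,0],
    [0,-0.18,-1.29,0,0,0,0],
    [0,-0.51,-1.2,0,0,0,0],
    [0,-0.81,-1.03,0,0,0,0],
    [0,-1.04,-0.79,0,0,0,0],
    [0,-1.21,-0.49,0,0,0,0],
    [0,-1.29,-0.16,0,0,0,0],
    [0,-1.3,0.18,0,0,0,0],
    [0,-1.2,0.51,0,0,0,0],
    [0,-1.03,0.8,0,0,0,0],
    [0,0,0,0,0,0,0]
  ]
}}

```text
clock: 16.75
position: [567.5, 173.1, 126.2]
ee_rot: [-0.677, 0.736, 0.0, -0.003]
contact_force: [-7.0, -3.6, 6.5]
gripper_width: 22.8
```

```bash
python3 -c "
from h import *
s=read_state();p=s['position'][:2]-s['contact_force'][:2]/3.6
print(s['position'],s['contact_force'],p)
arc((530,140),50,p,55.5+15*np.arange(0,8))"
```

```text
[567.52413321 173.05413829 126.23613483] [-7.00472165 -3.58261875  6.45274343] [569.46988923 174.04931017]
[[0, -0.62, 1.17, 0, 0, 0, 0], [0, -0.49, 1.21, 0, 0, 0, 0], [0, -0.17, 1.29, 0, 0, 0, 0], [0, 0.18, 1.3, 0, 0, 0, 0], [0, 0.5, 1.2, 0, 0, 0, 0], [0, 0.8, 1.03, 0, 0, 0, 0], [0, 1.04, 0.79, 0, 0, 0, 0], [0, 1.21, 0.5, 0, 0, 0, 0]] [482.8 156.7]
```

>>> {"op": "servo_tool", "data": {
  "rows": [
    [0,-0.62,1.17,-0.1,0,0,0],
    [0,-0.49,1.21,0,0,0,0],
    [0,-0.17,1.29,0,0,0,0],
    [0,0.18,1.3,0,0,0,0],
    [0,0.5,1.2,0,0,0,0],
    [0,0.8,1.03,0,0,0,0],
    [0,1.0,0.8,0,0,0,0],
    [0,0.5,0.2,0,0,0,0],
    [0,0,0,0,0,0,0]
  ]
}}

```text
clock: 17.65
position: [485.6, 163.0, 126.3]
ee_rot: [-0.676, 0.737, 0.0, -0.0]
contact_force: [-0.1, -1.6, -2.0]
gripper_width: 22.4
```

```bash
python3 -c "
from h import *
s=read_state();p=s['position'][:2]-s['contact_force'][:2]/3.6
print(s['position'],s['contact_force'],p)
arc((530,140),50,p,[163,168,172,175.5])"
```

```text
[485.61399035 163.01483767 126.3324285 ] [-0.08547276 -1.61535738 -1.9940511 ] [485.63773278 163.46354805]
[[0, 0.91, 0.27, 0, 0, 0, 0], [0, 0.43, 0.07, 0, 0, 0, 0], [0, 0.35, 0.03, 0, 0, 0, 0], [0, 0.3, 0.01, 0, 0, 0, 0]] [480.2 144. ]
```

>>> {"op": "servo_tool", "data": {
  "rows": [
    [0,0.6,0.2,0,0,0,0],
    [0,0.4,0.1,0,0,0,0],
    [0,0.3,0.05,0,0,0,0],
    [0,0.2,0,0,0,0,0],
    [0,0.1,0,0,0,0,0],
    [0,0,0,0,0,0,0],
    [0,0,0,0,0,0,0]
  ]
}}

```text
clock: 18.35
position: [480.6, 147.3, 126.3]
ee_rot: [-0.676, 0.737, 0.0, -0.001]
contact_force: [-6.4, 1.0, 1.2]
gripper_width: 22.3
```

>>> {"op": "servo_tool", "data": {
  "rows": [
    [0,0.2,0.1,0,0,0,0],
    [0,0.15,0.05,0,0,0,0],
    [0,0,0,0,0,0,0],
    [0,0,0,0,0,0,0]
  ]
}}

```text
clock: 18.75
position: [480.2, 144.3, 126.3]
ee_rot: [-0.676, 0.737, -0.0, 0.0]
contact_force: [-0.7, 0.5, -2.0]
gripper_width: 22.6
```

```bash
python3 - <<'E'
from h import *
s=read_state();print(s['position'],s['contact_force'],s['gripper_width'],s['joints'])
t=snap('top','t3.png');w=snap('wrist','w3.png')
cv2.imwrite('pics/f.png',np.vstack([w['image'],cv2.resize(t['image'][160:260,145:390],(512,209))])[:,:,::-1])
E
```

```text
[480.1683395  144.30290224 126.32225322] [-0.67671796  0.46542273 -1.97188826] 22.592027764012734 [ 6.16538491e-01  2.99081508e-01 -4.50737594e-01  5.04001769e-04
 -8.20896308e-01 -7.02105737e-01]
```

View pics/f.png

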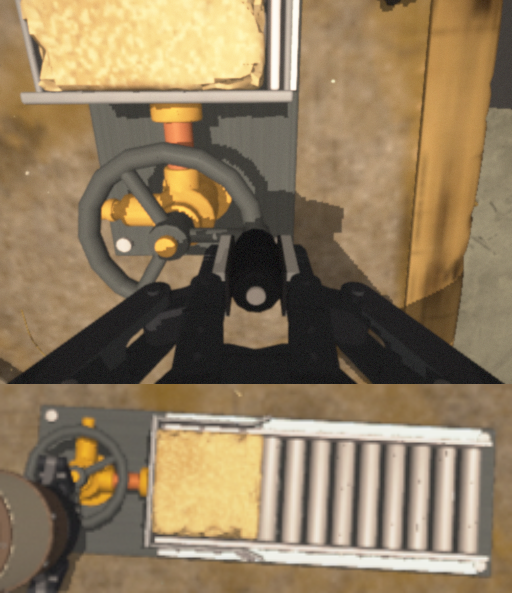

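>>> {"op": "servo_tool", "data": {
  "rows": [
    [0,0.04,0,0,0,0,0],
    [0,0,0,0,0,0,0],
    [0,0,0,0,0,0,0],
    [0,0,0,0,0,0,0],
    [0,0,0,0,0,0,0]
  ]
}}

```text
clock: 19.35
position: [480.1, 144.2, 126.3]
ee_rot: [-0.676, 0.737, -0.0, 0.0]
contact_force: [1.6, 1.5, -3.5]
gripper_width: 22.0
```

```bash
python3 -c "
from h import *
s=read_state();print(s['position'],s['contact_force'],s['gripper_width'],job_done())"
```

```text
the job is handed in; nothing more can be done
[480.14106727 144.22502399 126.33045447] [ 1.55972648  1.53117004 -3.54065598] 21.963881794568902 None
```

The brick is home, the valve is backed off two full turns from its stop, and the job was handed in at about 19 s with the gripper still holding the handle.

- **Brick:** I pushed it until the force rose to about 12.6 N with no further travel. The top view before the valve work put its centre within about 1.5 mm of home. The final picture showed it still there and square.
- **Valve:** I led the handle clockwise to the stop, where about 15 N gave no further motion with the tool at (480.1, 144.0). I then took it two full turns anticlockwise. It came to rest at (480.1, 144.2), which is within about 0.5° of two turns, with side forces under 2 N. The turns were counted from the tool's path; there was no reading of the valve angle itself.
- **Tin, bottle and charcoal block:** nothing was moved near them, but I did not measure them again at the end.

None of my checks failed. One thing differed from plan: the grasp settled about 4 mm higher on the handle than I aimed for, and the grip held throughout.

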